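# Turn the stage-light pivot flange to its lock and bolt it

### The job

On the lighting repair bench, push the eared pivot flange round in its socket by its edge until its notch faces the sliding lock tongue, then slide the tongue into the notch until its nose meets the stop screw inside, and press it home steadily with about 12 N for half a second. The screw's depth differs from flange to flange, so feel for it; never force flange or tongue (20 N is too much), keep the flange down in its socket, and leave the other things on the bench where they are.

Things in the scene. Friction and masses are not known exactly. Their poses are not given: they have to be found in the camera images.
- stand: dark steel stand fixed to the table: socket block 160 x 160 mm, 35 mm high, and a guide arm 72 mm wide along local -y to 185 mm from the socket axis. Origin: on the table under the socket axis; z up. The tongue slides along local +y towards the axis between two rails (tops 49 mm above the table, 43 mm over both, 85 to 183 mm from the axis), under a strap (top 57 mm, 85 to 94 mm from the axis)
- mark (a point): on the stand, 50 mm from the socket axis along local -y, 46 mm above the table: the centre of the notch mouth is here when the notch faces the tongue squarely. A short white scribed line on the block lies just outside it
- flange: loose round aluminium flange, radius 52, 18 mm thick (35 to 53 mm above the table), 0.35 to 0.7 kg; its spigot (40 mm across, 28 long) sits in the socket with 1.5 mm total play and turns with slight friction, no stops. Three ears 14 mm wide, full thickness, reach 76 mm from the axis along local +x, +y, -x; the notch is along -y. Boss on top 32 mm across, 6 high. Origin: on the axis at the underside
- notch (a point): centre of the mouth of the flange's only notch: flange-local (0, -50, 9) mm. The notch is 18 mm wide with parallel sides, open at the rim, its floor 27 mm from the flange's axis. From the floor a steel stop screw 10 mm across points out along the notch's middle; its end stands 28 to 39 mm from the axis (set differently each time, too stiff to move by pushing)
- tongue: steel lock bar 16 mm wide, 12 thick (38 to 50 mm above the table), sliding on the stand along +y, about 2.5 N friction, no spring, stays where left. An upright black tab, 30 mm across the slide and 12 along it, rises over the origin to 92 mm above the table: push it from behind or pinch it. Origin: underside of the bar below the tab's centre, axes as the stand's. In the notch it stops on the stop screw, before its own end stop
- nose (a point): foremost point of the tongue's full-round nose, 62 mm ahead (+y) of the tab's centre, at mid-thickness of the bar. At the start 82 to 92 mm from the socket axis, clear of the turning ears; on the stop screw 28 to 39 mm from the flange's axis
- wrench: bystander: a loose steel open-end wrench 170 mm long lying flat; origin at its middle underneath
- clamp: bystander: a loose aluminium U-shaped truss clamp, 64 x 34 mm, 70 mm tall with its bolt; origin under its centre
- collar: bystander: a loose plain aluminium ring 60 mm across, 16 mm thick, no notch, no ears; origin under its centre
- tape: bystander: a roll of cloth tape 110 mm across, 48 mm tall, lying flat; origin under its centre
- driver: bystander: a screwdriver 200 mm long lying on the table
- mug: bystander: a white mug 80 mm across, 90 mm tall; origin under its centre
- can: bystander: a closed grey can 56 mm across, 120 mm tall; origin under its centre
Mind the look-alikes: they are no part of the job. What is shaped like the flange but green or orange is not meant.

How it is judged:
On the way, in this order (a step that is already met when the one before it is completed fails the run):
1. the flange has been turned so that the middle of its notch mouth is within 6 mm of the mark (horizontal distance between notch and mark below 0.006 m), for 0.2 s.
2. the tongue's nose is in the notch, less than 41.5 mm from the flange's axis, and pressed on the stop screw with more than 6 N (y of nose in the frame of flange above -0.0415 m and x of nose in the frame of flange between -0.003 and 0.003 m and horizontal distance between notch and mark below 0.005 m and contact force between tongue and flange above 6 N), for 0.3 s.
At the end, for the whole second after the job is handed in: After being pressed home, the tongue's nose lies in the notch less than 41.5 mm from the flange's axis and within 3 mm of the notch's middle, the notch mouth is within 5 mm of the mark, the flange sits flat in its socket (raised under 3 mm, tilted under 0.04 rad), and all is at rest (y of nose in the frame of flange above -0.0415 m and x of nose in the frame of flange between -0.003 and 0.003 m and horizontal distance between notch and mark below 0.005 m and height (world z) of flange below 0.038 m and angle between flange's own z axis and vertical below 0.04 rad and linear speed of each of flange, tongue below 0.01 m/s); the robot touches nothing.
It fails at once if the robot presses the flange with more than 20 N (contact force between any of the arm, the fingers and flange above 20 N).
It fails at once if the tongue is forced against the flange with more than 20 N (contact force between tongue and flange above 20 N).
It fails at once if the flange is lifted in its socket (raised over 10 mm) (height (world z) of flange above 0.045 m).
It fails at once if a bystander is disturbed (moved over 25 mm) (distance of any of wrench, clamp, collar, tape, driver, mug, can from where it was at the start of the episode above 0.025 m).
It also fails if it takes over 58 s, if anything falls off the work surface, if the arm or the gripper's body presses on something with over 40 N, if the wrist force passes 120 N, or if a joint passes its speed limit or range.

### The arm

A 6-joint arm with a two-finger parallel gripper is mounted at the origin on the work surface. World frame = base frame: x ahead of the robot, y to its left, z up, the work surface at z = 0. Lengths are in m, angles in rad, forces in N, time in s.
With the tool pointing down it reaches from about 0.35 to 0.85 m from the base axis. Payload 8.1 kg.
Tool frame: the origin (TCP) lies midway between the tips of the shut fingers; the grasp point (between the pads) lies manip.grip_point_offset behind it (manip.grip_point_offset is the distance from the TCP to the grasp point, in m); z points along the fingers, y is the direction in which the jaws open and shut (so a half turn about z gives the same grasp; the last joint's range is limited). The gripper opens to 85 mm and grips with 20 to 120 N. Pads are 22 mm wide; open, the fingers measure 114 mm over their backs; the gripper's body (76 mm by 85 mm) begins 54 mm behind the grasp point. The pads swing forward as they close: fully open they stand 13 mm farther back than shut.
Start: joints at [1.043, 0.13, 1.488, -0, 1.523, -0.085], TCP at [0.257, 0.542, 0.231] pointing down, gripper open.
Joint ranges: [-2.96, 2.96], [-0.89, 2.26], [0.02, 2.5], [-1.34, 4.48], [0, 2.73], [-2.66, 2.66]. Speed limits (rad/s): [2.39, 2.39, 2.79, 3.14, 3.14, 3.14].

### API

Orientations are given as a rotation vector (axis times angle).
In Python, from rig import manip, optics gives the robot as it stands.
- The arm moves only by the tool servo_tool, never from a script. Its argument "commands" is a list that holds one entry, the list of rows, each a list of 7 numbers: the shift along the tool's x, y, z each as a share of 0.6 m, from -1 to 1, then the turn, a rotation vector about the tool's x, y, z each as a share of pi rad, from -1 to 1, then the opening in per cent of the stroke, from 0 (shut) to 100 (fully open). In form: [[[tx, ty, tz, rx, ry, rz, grip], ...]]. A call has 1 to 20 rows; each row is the pose to reach, as a shift and turn from the pose commanded when the call began, along the tool's axes at that moment, turning the shorter way round; what a row does not reach only later rows make up. A row lasts 1/12 s, in which the tool goes at most 41.7 mm and 7.16 degrees, less where a joint would pass 70% of its speed; a pose out of reach is approached as far as the arm can. A call with a number of a shift or a turn outside -1 to 1 is refused whole. A call with a gripper value outside its range is refused whole. The fingers move at their own pace and stop on an object; the grip force is fixed at half the most. Time passes only in rows, so rows that repeat a pose let the fingers close. It gives the time, the measured TCP pose, the force and the opening at its end, in the units of the state.
- manip.get_state(): the state, without advancing time (a new reading comes with each control period).
- optics.get_image(name): name is "scene" or "side" or "wrist"; returns the picture (420x560x3 uint8, red, green, blue); there is no depth.
- optics.camera_info(name): a dict with "fx", "fy", "cx", "cy" (pixels), "R" (3x3) and "t" (3): a world point X has camera coordinates R X + t. Camera axes: x right, y down, z forward; pixel columns grow to the right and rows downward; lengths in m; the calibration is good to about 2 mm. The wrist camera is an equidistant fisheye: a pixel r from the principal point sees the ray r / f radians off the axis. A picture is of the moment at which its call begins: read the wrist's pose just before it. camera_info takes no time and is no camera call; for the wrist camera it gives the pose at the moment of the call.
- manip.sign_off(): hands the job in, once; it reports no verdict.
The state is a dict: "time": time; "q": joint angles; "qd": joint speeds; "effort": joint torques, N m; "position": TCP position; "eef_rot": TCP orientation; "force": force on the tool from outside, world axes, zero at the start; "wrist_torque": the same for the moment, N m; "width": finger opening in m.
Only numpy, scipy, OpenCV 4.12 (cv2) and the standard library are available. Lean on these libraries where they do the work, as an engineer would, in place of code of your own. Each camera call takes 0.05 s, during which the arm holds its last target.

## Working session

There is one attempt and no reset: what is moved stays moved. The work goes in short steps, Python scripts to look and compute and a tool call to move; the robot and the scene stay as the last step left them, time stands still between calls to the robot, and variables do not carry over. Pictures are saved under pics/ and viewed, and the job is handed in when it is done.

Besides the shell and the picture viewer there is one more tool, called after "Request:" as name(argument=value, ...) on one line, values as JSON. servo_tool: Moves the arm, as the interface text tells. Shift numbers are shares of 0.6 m and turn numbers shares of pi rad, none past 1 either way. Its arguments: {"type":"object","properties":{"commands":{"type":"array"}},"required":["commands"]}

```bash
ls; mkdir -p pics
python3 - <<'E'
from rig import manip, optics
import cv2
print(manip.get_state(), manip.grip_point_offset)
for n in ("scene","side","wrist"):
    i=optics.camera_info(n); print(n,i)
    cv2.imwrite(f"pics/{n}0.png",optics.get_image(n)[:,:,::-1])
E
```

```text
pics
{'time': 0.0, 'q': array([ 1.04260755e+00,  1.31186556e-01,  1.48930157e+00,  1.33617234e-05,
        1.52299669e+00, -8.54151939e-02]), 'qd': array([ 0.00084979, -0.00094117,  0.00251846,  0.00115504, -0.00030114,
        0.00040009]), 'effort': array([ 2.21401901e-04, -5.69422066e+01, -5.00542116e+01, -2.99050453e-04,
        1.52817601e-02, -1.21178263e-05]), 'position': array([0.25676874, 0.54166244, 0.23021703]), 'eef_rot': array([-6.89712091e-01, -3.06434716e+00,  2.82655405e-03]), 'force': array([ 0.25889278, -0.48059258, -0.24841358]), 'wrist_torque': array([ 0.01021322,  0.01917662, -0.00828124]), 'width': 0.08538769499587592} 0.0187
scene {'fx': 395.79582987788746, 'fy': 395.79582987788746, 'cx': 274.25575526812423, 'cy': 215.79928578415436, 'R': array([[-0.82647561,  0.56296187, -0.00346567],
       [ 0.43685566,  0.63743377, -0.63469309],
       [-0.35509887, -0.52607235, -0.77275654]]), 't': array([ 0.38426414, -0.15760652,  1.08855457])}
side {'fx': 433.60869368790264, 'fy': 433.60869368790264, 'cx': 276.2853173722494, 'cy': 211.2814962625253, 'R': array([[ 0.980344  , -0.1972018 ,  0.00609107],
       [-0.1441407 , -0.73696054, -0.66038823],
       [ 0.13471863,  0.64652967, -0.75089965]]), 't': array([-0.45545446,  0.11457108,  1.13062169])}
wrist {'fx': 325.19226210127806, 'fy': 325.19226210127806, 'cx': 272.2265808217512, 'cy': 204.89848334769616, 'R': array([[ 0.42800972,  0.90377272, -0.00159975],
       [ 0.85398579, -0.40385091,  0.32804377],
       [ 0.29583095, -0.14177208, -0.94466117]]), 't': array([-0.59808628, -0.04217652,  0.37981477])}
```

View pics/scene0.png

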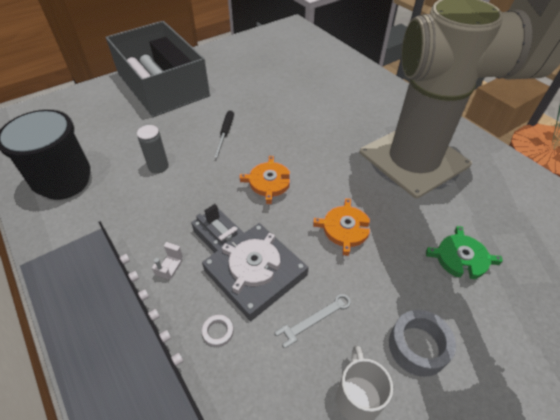

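View pics/side0.png

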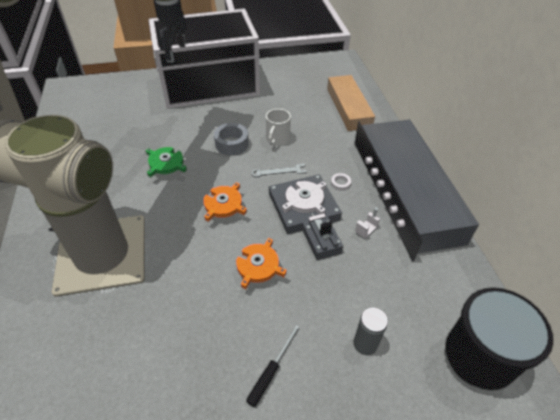

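View pics/wrist0.png

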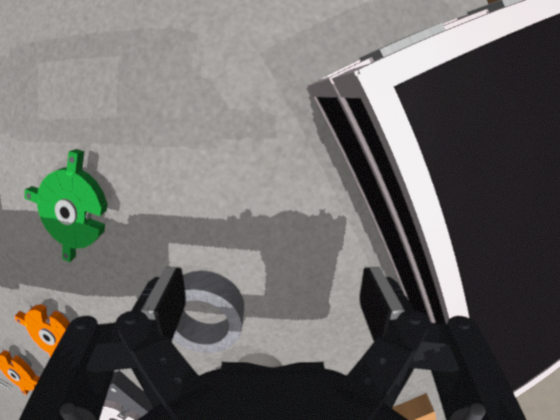

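The scene view shows the aluminium flange in the dark stand at about (254,261) and the black tab at about (213,215). The look-alikes are orange at (270,178) and (347,224), green at (465,255), and the plain ring (collar) at (217,330). I choose the aluminium one. Next I'll check it in close crops.

Run:
```python
import cv2
a=cv2.imread("pics/scene0.png")[185:325,180:320]; b=cv2.imread("pics/side0.png")[165:265,260:360]
cv2.imwrite("pics/c_scene.png",cv2.resize(a,None,fx=5,fy=5,interpolation=cv2.INTER_CUBIC)[:600])
cv2.imwrite("pics/c_side.png",cv2.resize(b,None,fx=6,fy=6,interpolation=cv2.INTER_CUBIC))
```

```text
(no output)
```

View pics/c_scene.png

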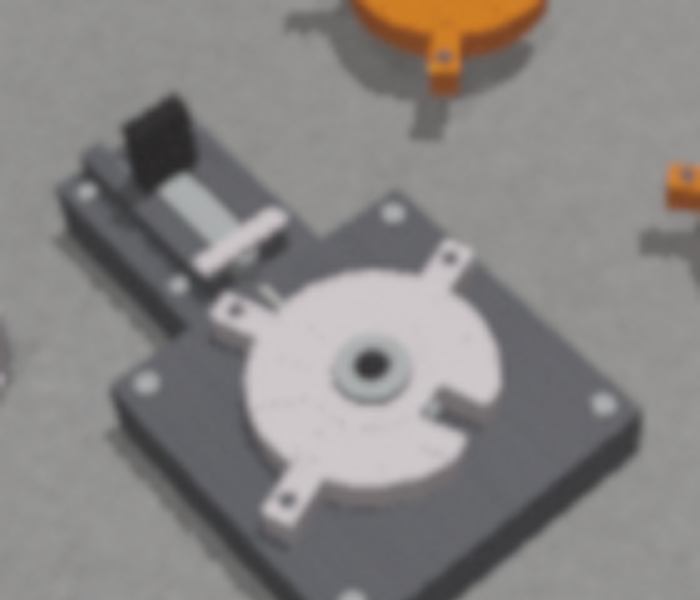

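View pics/c_side.png

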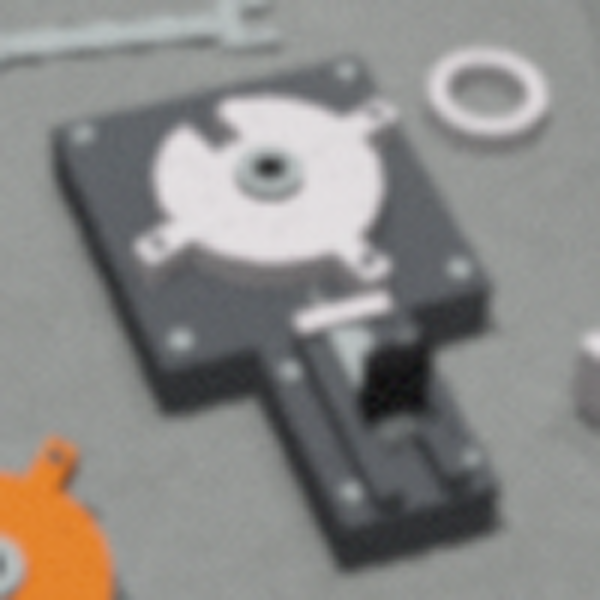

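The crops confirm it: an aluminium flange with three ears, boss at crop (371,368) in scene and (269,172) in side. The notch is at scene crop (455,410), nearly opposite the tongue, and the tab is at (160,145). Next I'll triangulate.

```bash
cat > h.py <<'E'
import numpy as np
from scipy.optimize import least_squares
from rig import manip, optics
def tri(obs):
    # obs list of (info,u,v), pinhole
    A=[];b=[]
    for i,u,v in obs:
        d=np.array([(u-i['cx'])/i['fx'],(v-i['cy'])/i['fy'],1]); R=np.array(i['R']);d=R.T@d;d/=np.linalg.norm(d)
        c=-R.T@i['t'];P=np.eye(3)-np.outer(d,d);A.append(P);b.append(P@c)
    A=np.vstack(A);b=np.hstack(b);x,r,_,_=np.linalg.lstsq(A,b,rcond=None);return x,np.sqrt(r)
def ray_z(i,u,v,z,fish=False):
    R=np.array(i['R']);c=-R.T@i['t']
    if fish:
        x,y=(u-i['cx']),(v-i['cy']);r=np.hypot(x,y);th=r/i['fx'];d=np.array([np.sin(th)*x/r,np.sin(th)*y/r,np.cos(th)])
    else: d=np.array([(u-i['cx'])/i['fx'],(v-i['cy'])/i['fy'],1])
    d=R.T@d;return c+d*(z-c[2])/d[2]
E
python3 - <<'E'
from h import *
s=optics.camera_info("scene");d=optics.camera_info("side")
S=lambda u,v:((u+.5)/5-.5+180,(v+.5)/5-.5+185)
D=lambda u,v:((u+.5)/6-.5+260,(v+.5)/6-.5+165)
P={"boss":((371,368),(269,172)),"arm_a":((393,213),(180,340)),"arm_b":((147,383),(458,268)),"far_a":((603,404),(83,133)),"far_b":((352,598),(347,72)),
"ear1":((452,258),(157,243)),"ear2":((235,310),(370,262)),"ear3":((288,500),(378,113)),
"notch":((468,415),(192,128)),"tabtopL":((180,97),(368,330)),"tabtopR":((127,127),(430,332)),"armend1":((86,190),(470,458)),"strapL":((277,215),(297,325)),"strapR":((205,270),(388,300))}
for k,(a,b) in P.items():
    x,r=tri([(s,*S(*a)),(d,*D(*b))]);print(k,x.round(4),r.round(4))
E
```

```text
boss [0.5566 0.0612 0.0592] [0.0008]
arm_a [ 0.4982 -0.0142  0.0401] [0.0006]
arm_b [0.6322 0.0033 0.0401] [0.0008]
far_a [0.4806 0.1201 0.0408] [0.0008]
far_b [0.6145 0.1361 0.0414] [0.0002]
ear1 [0.4968 0.0311 0.0557] [0.0002]
ear2 [0.588  0.0018 0.0556] [0.0004]
ear3 [0.6165 0.0925 0.0557] [0.0007]
notch [0.5317 0.1001 0.0533] [0.0045]
tabtopL [ 0.5634 -0.0758  0.1035] [0.0019]
tabtopR [ 0.5894 -0.0778  0.0988] [0.001]
armend1 [ 0.6059 -0.1032  0.0409] [0.0009]
strapL [ 0.5471 -0.0301  0.0577] [0.0012]
strapR [ 0.589  -0.0227  0.0572] [0.001]
```

```bash
cat >> h.py <<'E'
from scipy.spatial.transform import Rotation as Ro
C=np.array([0.5566,0.0612]); YAW=np.radians(7.4)
def down(ax_deg):
    a=np.radians(ax_deg);x=np.array([np.cos(a),np.sin(a),0]);z=np.array([0,0,-1.]);return np.c_[x,np.cross(z,x),z]
def row(p,ax,p0=None,R0=None,g=0):
    st=manip.get_state()
    if p0 is None:p0=st['position']
    if R0 is None:R0=Ro.from_rotvec(st['eef_rot']).as_matrix()
    s=R0.T@(np.array(p)-p0)/0.6;t=Ro.from_matrix(R0.T@down(ax)).as_rotvec()/np.pi
    return np.r_[s,t,g].round(4).tolist()
def pol(th,r,z):
    a=np.radians(th);return np.array([C[0]+r*np.cos(a),C[1]+r*np.sin(a),z])
def axdeg():
    R=Ro.from_rotvec(manip.get_state()['eef_rot']).as_matrix();return np.degrees(np.arctan2(R[1,0],R[0,0]))
E
python3 - <<'E'
from h import *
print(axdeg(),row(pol(3,.068,.16),3), row(pol(3,.068,.16),90),pol(3,.068,.16))
E
```

```text
154.63227419317442 [-0.8943, -0.4557, 0.118, -0.0002, 0.0006, 0.8424, 0.0] [-0.8943, -0.4557, 0.118, -0.0004, 0.0002, 0.3591, 0.0] [0.62450681 0.06475885 0.16      ]
```

Request:
servo_tool(commands=[[[-0.894,-0.456,0.118,0,0,0.842,0],[-0.894,-0.456,0.118,0,0,0.842,0],[-0.894,-0.456,0.118,0,0,0.842,0],[-0.894,-0.456,0.118,0,0,0.842,0],[-0.894,-0.456,0.118,0,0,0.842,0],[-0.894,-0.456,0.118,0,0,0.842,0],[-0.894,-0.456,0.118,0,0,0.842,0],[-0.894,-0.456,0.118,0,0,0.842,0],[-0.894,-0.456,0.118,0,0,0.842,0],[-0.894,-0.456,0.118,0,0,0.842,0],[-0.894,-0.456,0.118,0,0,0.842,0],[-0.894,-0.456,0.118,0,0,0.842,0],[-0.894,-0.456,0.118,0,0,0.842,0],[-0.894,-0.456,0.118,0,0,0.842,0],[-0.894,-0.456,0.118,0,0,0.842,0],[-0.894,-0.456,0.118,0,0,0.842,0],[-0.894,-0.456,0.118,0,0,0.842,0],[-0.894,-0.456,0.118,0,0,0.842,0],[-0.894,-0.456,0.118,0,0,0.842,0],[-0.894,-0.456,0.118,0,0,0.842,0]]])

```text
time: 1.82
position: [0.6242, 0.0649, 0.1599]
eef_rot: [-3.127, -0.302, 0.002]
force: [-0.2, -0.3, 0.5]
width: -0.0
```

Run:
```python
from h import *
import cv2
print(axdeg(),manip.get_state()['q'])
print(row(pol(3,.068,.16),3),row(pol(3,.068,.042),3))
cv2.imwrite("pics/w1.png",optics.get_image("wrist")[:,:,::-1])
```

```text
11.017955882818502 [2.19313744e-02 2.46382910e-01 1.48881911e+00 1.52323563e-05
 1.40738950e+00 1.40042570e+00]
[0.0004, 0.0003, -0.0001, -0.0, 0.0003, 0.0445, 0.0] [0.0006, 0.0004, 0.1965, -0.0, 0.0003, 0.0445, 0.0]
```

View pics/w1.png

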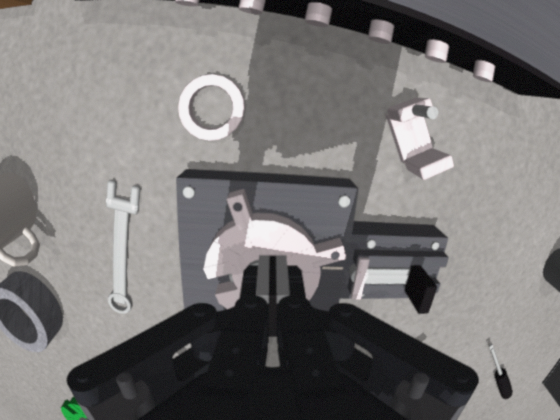

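The wrist view shows the shut fingers at about (268,262). Ear 3 is at (238,210), on the counter-clockwise side, and nothing is under the fingertips. I'll descend beside it.

Run:
```python
from h import *
print(row(pol(1,.068,.07),1),row(pol(1,.068,.042),1))
```

```text
[-0.0001, 0.0043, 0.15, -0.0, 0.0003, 0.0526, 0.0] [-0.0, 0.0043, 0.1966, -0.0, 0.0003, 0.0526, 0.0]
```

Request:
servo_tool(commands=[[[0,0.0043,0.05,0,0,0.0526,0],[0,0.0043,0.1,0,0,0.0526,0],[0,0.0043,0.15,0,0,0.0526,0],[0,0.0043,0.17,0,0,0.0526,0],[0,0.0043,0.185,0,0,0.0526,0],[0,0.0043,0.192,0,0,0.0526,0],[0,0.0043,0.1966,0,0,0.0526,0],[0,0.0043,0.1966,0,0,0.0526,0]]])

```text
time: 2.53
position: [0.6259, 0.0626, 0.0437]
eef_rot: [3.141, 0.054, 0.003]
force: [0.4, -0.7, 0.7]
width: 0.0001
```

Run:
```python
from h import *
import cv2
st=manip.get_state();print(axdeg(),st['position'],st['force'])
cv2.imwrite("pics/s1.png",cv2.resize(optics.get_image("side")[:,:,::-1][130:270,230:370],None,fx=4,fy=4,interpolation=cv2.INTER_CUBIC))
p0=pol(1,.068,.042);R0=down(1)
for th in list(range(4,44,3)): print(th,row(pol(th,.068,.042),th,p0,R0))
```

```text
1.9607526550981131 [0.62593974 0.06260176 0.04366284] [ 0.44894073 -0.74505498  0.72294154]
4 [-0.0002, -0.0059, 0.0, 0.0, 0.0, -0.0167, 0.0]
7 [-0.0006, -0.0118, 0.0, 0.0, 0.0, -0.0333, 0.0]
10 [-0.0014, -0.0177, 0.0, 0.0, 0.0, -0.05, 0.0]
13 [-0.0025, -0.0236, 0.0, 0.0, 0.0, -0.0667, 0.0]
16 [-0.0039, -0.0293, 0.0, 0.0, 0.0, -0.0833, 0.0]
19 [-0.0055, -0.035, 0.0, 0.0, 0.0, -0.1, 0.0]
22 [-0.0075, -0.0406, 0.0, 0.0, 0.0, -0.1167, 0.0]
25 [-0.0098, -0.0461, 0.0, 0.0, 0.0, -0.1333, 0.0]
28 [-0.0124, -0.0515, 0.0, 0.0, 0.0, -0.15, 0.0]
31 [-0.0152, -0.0567, 0.0, 0.0, 0.0, -0.1667, 0.0]
34 [-0.0183, -0.0617, 0.0, 0.0, 0.0, -0.1833, 0.0]
37 [-0.0216, -0.0666, 0.0, 0.0, 0.0, -0.2, 0.0]
40 [-0.0253, -0.0713, 0.0, 0.0, 0.0, -0.2167, 0.0]
43 [-0.0291, -0.0758, 0.0, 0.0, 0.0, -0.2333, 0.0]
```

View pics/s1.png

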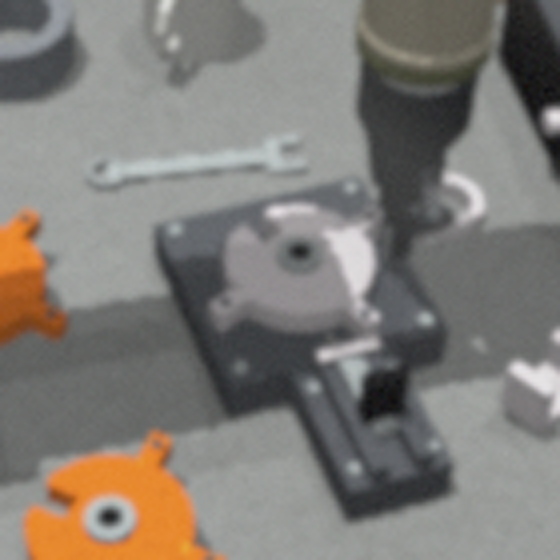

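The tip is beside ear 3, not touching it. I'll make slow contact along the arc first (2° per row).

Run:
```python
from h import *
p0=pol(1,.068,.042);R0=down(1)
for d in list(range(2,62,2)): print(d,row(pol(1+d,.068,.042),1+d,p0,R0)[:2], d/180)
```

```text
2 [-0.0001, -0.004] 0.011111111111111112
4 [-0.0003, -0.0079] 0.022222222222222223
6 [-0.0006, -0.0118] 0.03333333333333333
8 [-0.0011, -0.0158] 0.044444444444444446
10 [-0.0017, -0.0197] 0.05555555555555555
12 [-0.0025, -0.0236] 0.06666666666666667
14 [-0.0034, -0.0274] 0.07777777777777778
16 [-0.0044, -0.0312] 0.08888888888888889
18 [-0.0055, -0.035] 0.1
20 [-0.0068, -0.0388] 0.1111111111111111
22 [-0.0083, -0.0425] 0.12222222222222222
24 [-0.0098, -0.0461] 0.13333333333333333
26 [-0.0115, -0.0497] 0.14444444444444443
28 [-0.0133, -0.0532] 0.15555555555555556
30 [-0.0152, -0.0567] 0.16666666666666666
32 [-0.0172, -0.0601] 0.17777777777777778
34 [-0.0194, -0.0634] 0.18888888888888888
36 [-0.0216, -0.0666] 0.2
38 [-0.024, -0.0698] 0.2111111111111111
40 [-0.0265, -0.0728] 0.2222222222222222
42 [-0.0291, -0.0758] 0.23333333333333334
44 [-0.0318, -0.0787] 0.24444444444444444
46 [-0.0346, -0.0815] 0.25555555555555554
48 [-0.0375, -0.0842] 0.26666666666666666
50 [-0.0405, -0.0868] 0.2777777777777778
52 [-0.0436, -0.0893] 0.28888888888888886
54 [-0.0467, -0.0917] 0.3
56 [-0.05, -0.094] 0.3111111111111111
58 [-0.0533, -0.0961] 0.32222222222222224
60 [-0.0567, -0.0981] 0.3333333333333333
```

Request:
servo_tool(commands=[[[-0.0002,-0.0059,0,0,0,-0.0167,0],[-0.0004,-0.009,0,0,0,-0.025,0],[-0.0006,-0.0118,0,0,0,-0.0333,0],[-0.001,-0.0148,0,0,0,-0.0417,0],[-0.0014,-0.0177,0,0,0,-0.05,0],[-0.002,-0.0207,0,0,0,-0.0583,0],[-0.0025,-0.0236,0,0,0,-0.0667,0]]])

```text
time: 3.17
position: [0.6234, 0.0766, 0.0429]
eef_rot: [3.117, 0.384, 0.001]
force: [0.7, -1.6, 1.6]
width: -0.0002
```

Request:
servo_tool(commands=[[[-0.0001,-0.004,0,0,0,-0.0111,0],[-0.0003,-0.0079,0,0,0,-0.0222,0],[-0.0006,-0.0118,0,0,0,-0.0333,0],[-0.0011,-0.0158,0,0,0,-0.0444,0],[-0.0017,-0.0197,0,0,0,-0.0556,0],[-0.0025,-0.0236,0,0,0,-0.0667,0],[-0.0034,-0.0274,0,0,0,-0.0778,0],[-0.0044,-0.0312,0,0,0,-0.0889,0],[-0.0055,-0.035,0,0,0,-0.1,0],[-0.0068,-0.0388,0,0,0,-0.1111,0]]])

```text
time: 4.0
position: [0.6142, 0.0984, 0.043]
eef_rot: [3.003, 0.921, 0.002]
force: [2.7, -1.1, 1.3]
width: -0.0004
```

Run:
```python
from h import *
import cv2
st=manip.get_state();print(axdeg(),st['position'],st['force'])
p=st['position'];print(np.degrees(np.arctan2(p[1]-C[1],p[0]-C[0])),np.hypot(*(p[:2]-C)))
cv2.imwrite("pics/s2.png",cv2.resize(optics.get_image("side")[:,:,::-1][130:270,230:370],None,fx=4,fy=4,interpolation=cv2.INTER_CUBIC))
```

```text
34.086377652268624 [0.61416424 0.0984309  0.04299188] [ 2.68546568 -1.14961896  1.31113028]
32.89362694346104 0.06855495660228272
```

View pics/s2.png

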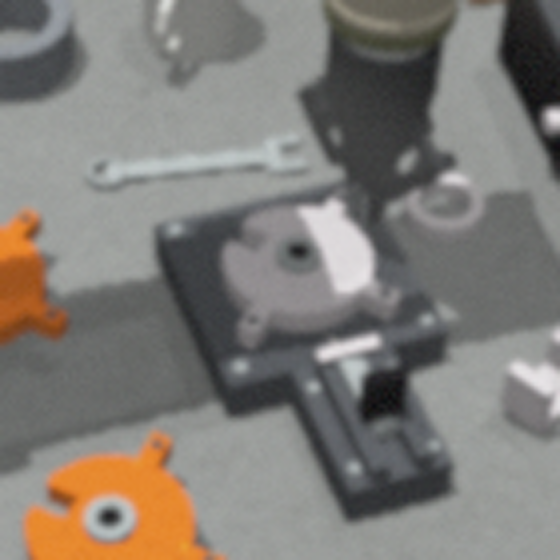

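The flange is turning with about 2–3 N. I'll continue at 3° per row.

Request:
servo_tool(commands=[[[-0.0002,-0.0059,0,0,0,-0.0167,0],[-0.0006,-0.0118,0,0,0,-0.0333,0],[-0.0014,-0.0177,0,0,0,-0.05,0],[-0.0025,-0.0236,0,0,0,-0.0667,0],[-0.0039,-0.0293,0,0,0,-0.0833,0],[-0.0055,-0.035,0,0,0,-0.1,0],[-0.0075,-0.0406,0,0,0,-0.1167,0],[-0.0098,-0.0461,0,0,0,-0.1333,0],[-0.0124,-0.0515,0,0,0,-0.15,0],[-0.0152,-0.0567,0,0,0,-0.1667,0],[-0.0183,-0.0617,0,0,0,-0.1833,0],[-0.0216,-0.0666,0,0,0,-0.2,0],[-0.0253,-0.0713,0,0,0,-0.2167,0],[-0.0291,-0.0758,0,0,0,-0.2333,0],[-0.0332,-0.0801,0,0,0,-0.25,0],[-0.0375,-0.0842,0,0,0,-0.2667,0],[-0.042,-0.0881,0,0,0,-0.2833,0],[-0.0467,-0.0917,0,0,0,-0.3,0],[-0.0516,-0.095,0,0,0,-0.3167,0],[-0.0567,-0.0981,0,0,0,-0.3333,0]]])

```text
time: 5.72
position: [0.5529, 0.129, 0.0431]
eef_rot: [2.141, 2.299, 0.003]
force: [2.3, 3.9, 1.2]
width: -0.0001
```

Request:
servo_tool(commands=[[[-0.0002,-0.0059,0,0,0,-0.0167,0],[-0.0006,-0.0118,0,0,0,-0.0333,0],[-0.0014,-0.0177,0,0,0,-0.05,0],[-0.0025,-0.0236,0,0,0,-0.0667,0],[-0.0039,-0.0293,0,0,0,-0.0833,0],[-0.0055,-0.035,0,0,0,-0.1,0],[-0.0075,-0.0406,0,0,0,-0.1167,0],[-0.0098,-0.0461,0,0,0,-0.1333,0],[-0.0124,-0.0515,0,0,0,-0.15,0],[-0.0152,-0.0567,0,0,0,-0.1667,0],[-0.0183,-0.0617,0,0,0,-0.1833,0],[-0.0216,-0.0666,0,0,0,-0.2,0],[-0.024,-0.0698,0,0,0,-0.2111,0],[-0.0265,-0.0728,0,0,0,-0.2222,0],[-0.0275,-0.0738,0,0,0,-0.2267,0],[-0.0275,-0.0738,0,0,0,-0.2267,0]]])

```text
time: 7.05
position: [0.5092, 0.1094, 0.0428]
eef_rot: [-1.208, -2.9, -0.002]
force: [-1.0, 4.3, 2.3]
width: -0.0003
```

Run:
```python
from h import *
import cv2
st=manip.get_state();print(axdeg(),st['position'],st['force'],st['q'][5])
p=st['position'];print(np.degrees(np.arctan2(p[1]-C[1],p[0]-C[0])),np.hypot(*(p[:2]-C)))
a=optics.get_image("side")[:,:,::-1];b=optics.get_image("scene")[:,:,::-1]
cv2.imwrite("pics/s3.png",cv2.resize(a[165:265,260:360],None,fx=6,fy=6,interpolation=cv2.INTER_CUBIC))
cv2.imwrite("pics/c3.png",cv2.resize(b[185:305,180:320],None,fx=5,fy=5,interpolation=cv2.INTER_CUBIC))
```

```text
134.7648077630138 [0.50919164 0.10944518 0.04281995] [-0.96718351  4.33896585  2.29882522] -0.6695331612883069
134.4987616105387 0.06763985880781813
```

View pics/s3.png

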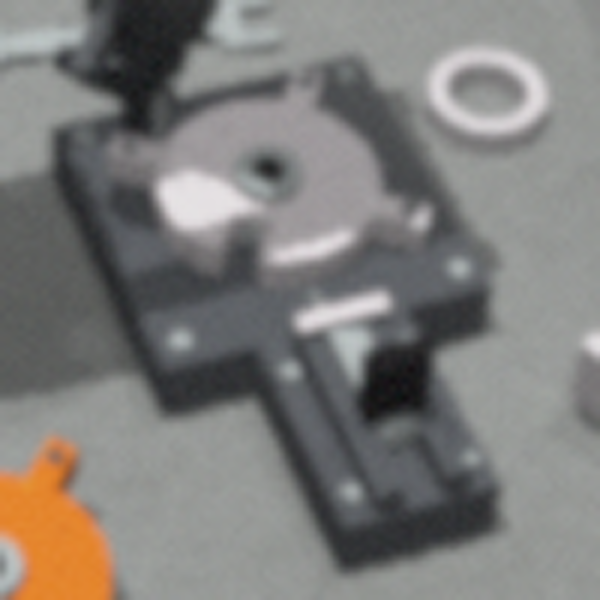

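View pics/c3.png

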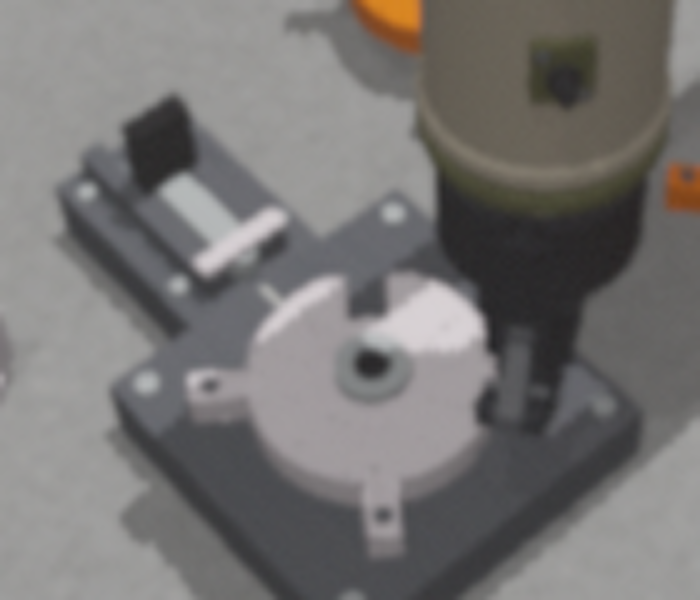

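```bash
cat >> h.py <<'E'
def S(u,v): return ((u+.5)/5-.5+180,(v+.5)/5-.5+185)
def D(u,v): return ((u+.5)/6-.5+260,(v+.5)/6-.5+165)
def ang(p): return np.degrees(np.arctan2(p[1]-C[1],p[0]-C[0]))
E
python3 - <<'E'
from h import *
s=optics.camera_info("scene");d=optics.camera_info("side")
for k,(a,b) in {"e2":((209,385),None),"e1":((383,514),None),"notch":((368,290),None)}.items():
    p=ray_z(s,*S(*a),.0555);print(k,p,ang(p),np.hypot(*(p[:2]-C)))
for k,a in {"e2":(422,215),"e1":(305,85),"e3":(125,143)}.items():
    p=ray_z(d,*D(*a),.0555);print(k,p,ang(p),np.hypot(*(p[:2]-C)))
E
```

```text
e2 [0.61525238 0.02832043 0.0555    ] -29.274282291807154 0.06723963083686367
e1 [0.58845014 0.11892876 0.0555    ] 61.11357289786296 0.06593209329109166
notch [0.53581332 0.02478399 0.0555    ] -119.71822938185514 0.04193104047070346
e2 [0.61923055 0.02502768 0.0555    ] -30.008615616924434 0.07232580518889738
e1 [0.58774953 0.11742194 0.0555    ] 61.01154137012711 0.06427440991530993
e3 [0.49538187 0.09597216 0.0555    ] 150.4032408958207 0.07040427983464502
```

The notch is at about −119.6° and the target is −82.6°. I'll push 33° more, slowing at the end, then look again.

Request:
servo_tool(commands=[[[-0.0002,-0.0059,0,0,0,-0.0167,0],[-0.0006,-0.0118,0,0,0,-0.0333,0],[-0.0014,-0.0177,0,0,0,-0.05,0],[-0.0025,-0.0236,0,0,0,-0.0667,0],[-0.0039,-0.0293,0,0,0,-0.0833,0],[-0.0055,-0.035,0,0,0,-0.1,0],[-0.0075,-0.0406,0,0,0,-0.1167,0],[-0.0098,-0.0461,0,0,0,-0.1333,0],[-0.0115,-0.0497,0,0,0,-0.1444,0],[-0.0133,-0.0532,0,0,0,-0.1556,0],[-0.0152,-0.0567,0,0,0,-0.1667,0],[-0.0162,-0.0584,0,0,0,-0.1722,0],[-0.0172,-0.0601,0,0,0,-0.1778,0],[-0.0183,-0.0617,0,0,0,-0.1833,0],[-0.0183,-0.0617,0,0,0,-0.1833,0],[-0.0183,-0.0617,0,0,0,-0.1833,0]]])

```text
time: 8.48
position: [0.4907, 0.0748, 0.0426]
eef_rot: [-0.337, -3.123, 0.0]
force: [-1.3, 3.1, 4.0]
width: 0.0001
```

Run:
```python
from h import *
import cv2
st=manip.get_state();print(axdeg(),st['position'],st['force'],st['q'][5])
print(ang(st['position']))
a=optics.get_image("side")[:,:,::-1];b=optics.get_image("scene")[:,:,::-1]
cv2.imwrite("pics/s4.png",cv2.resize(a[165:265,260:360],None,fx=6,fy=6,interpolation=cv2.INTER_CUBIC))
cv2.imwrite("pics/c4.png",cv2.resize(b[185:305,180:320],None,fx=5,fy=5,interpolation=cv2.INTER_CUBIC))
```

```text
167.68738752462383 [0.49074345 0.07476952 0.04257491] [-1.34292414  3.11671723  3.95805472] -1.307966303831021
168.35733549206427
```

View pics/s4.png

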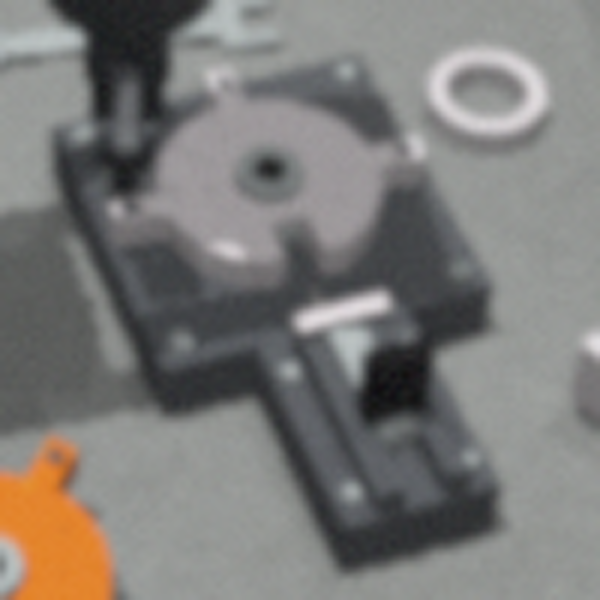

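View pics/c4.png

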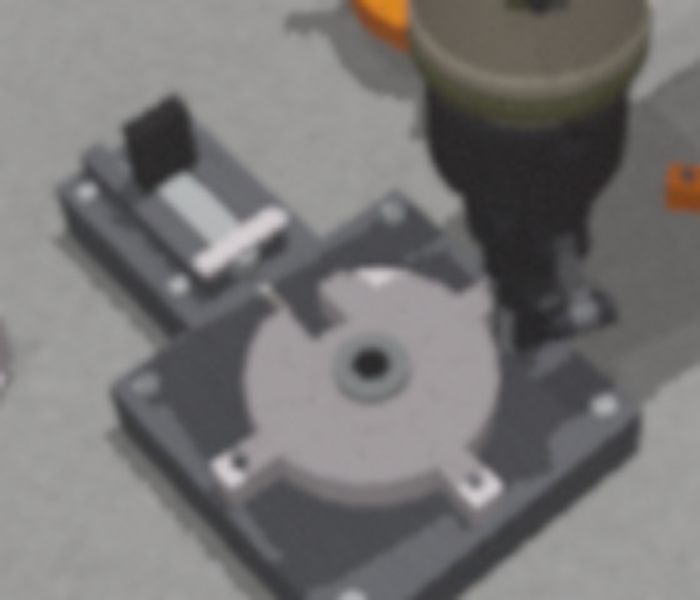

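Run:
```python
from h import *
s=optics.camera_info("scene");d=optics.camera_info("side")
for k,a in {"e2":(239,461),"e1":(475,482)}.items():
    p=ray_z(s,*S(*a),.0555);print(k,p,ang(p),np.hypot(*(p[:2]-C)))
p=ray_z(s,*S(265,292),.037);print("scribe",p,ang(p))
for k,a in {"e2":(413,150),"e1":(222,82),"e3":(124,208)}.items():
    p=ray_z(d,*D(*a),.0555);print(k,p,ang(p),np.hypot(*(p[:2]-C)))
```

```text
e2 [0.62303386 0.06641263 0.0555    ] 4.4864292987616565 0.06663804976396288
e1 [0.5507075  0.12746084 0.0555    ] 95.08187952605142 0.06652232638665924
scribe [ 0.56713535 -0.01137407  0.037     ] -81.74024870857639
e2 [0.6265752  0.06573931 0.0555    ] 3.7115912766873143 0.07012228002816538
e1 [0.54924095 0.12700445 0.0555    ] 96.38099153693777 0.06621465988511314
e3 [0.48648646 0.05539609 0.0555    ] -175.26791611824416 0.07035334807665077
```

About 2.8° remains, and the notch edge agrees with the scribed line at (265,292). I'll give it a small nudge.

Request:
servo_tool(commands=[[[0,-0.001,0,0,0,-0.003,0],[0,-0.002,0,0,0,-0.006,0],[-0.0001,-0.003,0,0,0,-0.009,0],[-0.0001,-0.004,0,0,0,-0.0111,0],[-0.0002,-0.0055,0,0,0,-0.0155,0],[-0.0002,-0.0055,0,0,0,-0.0155,0],[-0.0002,-0.0055,0,0,0,-0.0155,0],[-0.0002,-0.0055,0,0,0,-0.0155,0]]])

```text
time: 9.25
position: [0.4902, 0.0715, 0.0425]
eef_rot: [0.26, 3.131, -0.0]
force: [-2.6, 3.2, 4.3]
width: -0.0003
```

Run:
```python
from h import *
import cv2
st=manip.get_state();print(axdeg(),st['position'],st['force'],ang(st['position']))
a=optics.get_image("side")[:,:,::-1];b=optics.get_image("scene")[:,:,::-1]
cv2.imwrite("pics/s5.png",cv2.resize(a[165:265,260:360],None,fx=6,fy=6,interpolation=cv2.INTER_CUBIC))
cv2.imwrite("pics/c5.png",cv2.resize(b[185:305,180:320],None,fx=5,fy=5,interpolation=cv2.INTER_CUBIC))
```

```text
170.49870281787562 [0.49017943 0.07147543 0.04253799] [-2.62184263  3.18688907  4.34129756] 171.2059138381727
```

View pics/s5.png

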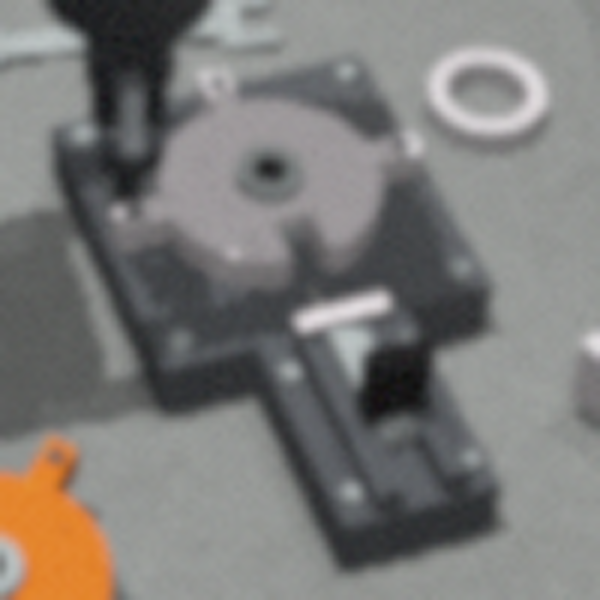

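View pics/c5.png

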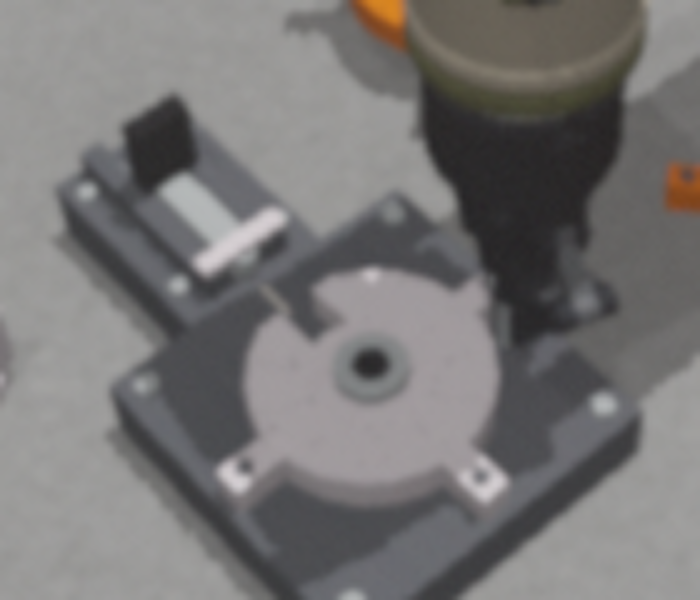

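Run:
```python
from h import *
s=optics.camera_info("scene")
for k,a in {"e2":(245,466),"e1":(481,476)}.items():
    p=ray_z(s,*S(*a),.0555);print(k,p,ang(p),np.hypot(*(p[:2]-C)))
st=manip.get_state();p0=st['position']
print(row(pol(171-8,.070,.042),171), row(pol(171-8,.070,.16),171))
```

```text
e2 [0.62220665 0.06974957 0.0555    ] 7.424696128162526 0.06616138094512844
e1 [0.5472157  0.12656365 0.0555    ] 98.17015664460061 0.06603387054349057
[0.0036, 0.0166, 0.0009, -0.0, -0.0, -0.0027, 0.0] [0.0036, 0.0166, -0.1958, -0.0, -0.0, -0.0027, 0.0]
```

Request:
servo_tool(commands=[[[0.001,0.008,0,0,0,0,0],[0.0036,0.0166,0,0,0,0,0],[0.0036,0.0166,0,0,0,0,0],[0.0036,0.0166,-0.05,0,0,0,0],[0.0036,0.0166,-0.1,0,0,0,0],[0.0036,0.0166,-0.15,0,0,0,0],[0.0036,0.0166,-0.196,0,0,0,0],[0.0036,0.0166,-0.196,0,0,0,0]]])

```text
time: 10.02
position: [0.4934, 0.0819, 0.1667]
eef_rot: [0.259, 3.121, 0.002]
force: [1.1, -0.1, 0.9]
width: -0.0
```

Run:
```python
from h import *
import cv2
s=optics.camera_info("scene");d=optics.camera_info("side")
print("clamp",tri([(s,170,258),(d,369,222)])[0],"can",tri([(s,149,133),(d,373,319)])[0])
w=optics.camera_info("wrist");print("cam rel tcp",-w['R'].T@w['t']-manip.get_state()['position'])
st=manip.get_state();print(st['position'],st['force'])
y=np.array([-np.sin(YAW),np.cos(YAW)])
for r,z in((.188,.16),(.188,.062)):
    p=np.r_[C-y*r,z];print(p,row(p,97.4))
b=optics.get_image("scene")[:,:,::-1]
cv2.imwrite("pics/c6.png",cv2.resize(b[185:305,180:320],None,fx=5,fy=5,interpolation=cv2.INTER_CUBIC))
```

```text
clamp [ 0.70140251 -0.05444783  0.0378953 ] can [ 0.59215514 -0.36397884  0.11659144]
cam rel tcp [-0.08567841  0.01312279  0.14050601]
[0.49337049 0.08193805 0.1667281 ] [ 1.0910491  -0.10045097  0.94249485]
[ 0.58081357 -0.12523418  0.16      ] [-0.2005, -0.3166, 0.0126, 0.0025, 0.0023, 0.4062, 0.0]
[ 0.58081357 -0.12523418  0.062     ] [-0.1989, -0.3169, 0.1759, 0.0025, 0.0023, 0.4062, 0.0]
```

View pics/c6.png

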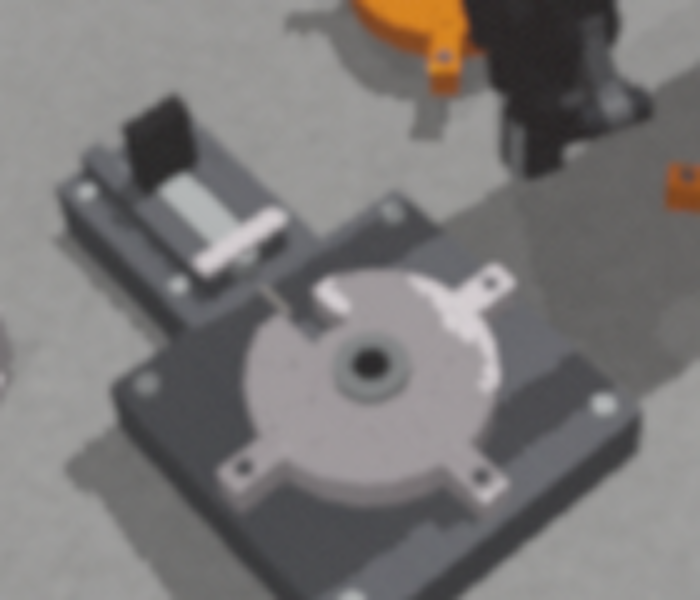

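The flange stayed put, with its ear holes still at (245,466) and (481,476). Next I'll move behind the tab, high.

Request:
servo_tool(commands=[[[-0.2,-0.317,0.0126,0.0025,0.0023,0.4062,0],[-0.2,-0.317,0.0126,0.0025,0.0023,0.4062,0],[-0.2,-0.317,0.0126,0.0025,0.0023,0.4062,0],[-0.2,-0.317,0.0126,0.0025,0.0023,0.4062,0],[-0.2,-0.317,0.0126,0.0025,0.0023,0.4062,0],[-0.2,-0.317,0.0126,0.0025,0.0023,0.4062,0],[-0.2,-0.317,0.0126,0.0025,0.0023,0.4062,0],[-0.2,-0.317,0.0126,0.0025,0.0023,0.4062,0],[-0.2,-0.317,0.0126,0.0025,0.0023,0.4062,0],[-0.2,-0.317,0.0126,0.0025,0.0023,0.4062,0],[-0.2,-0.317,0.0126,0.0025,0.0023,0.4062,0],[-0.2,-0.317,0.0126,0.0025,0.0023,0.4062,0],[-0.2,-0.317,0.0126,0.0025,0.0023,0.4062,0],[-0.2,-0.317,0.0126,0.0025,0.0023,0.4062,0]]])

```text
time: 11.23
position: [0.5762, -0.1255, 0.1516]
eef_rot: [-2.066, -2.355, 0.012]
force: [-0.4, -0.4, -0.3]
width: 0.0
```

Run:
```python
from h import *
import cv2
st=manip.get_state();print(axdeg(),st['position'],st['force'])
w=optics.camera_info("wrist");print(repr(w))
a=optics.get_image("wrist")[:,:,::-1]
cv2.imwrite("pics/w7.png",a)
cv2.imwrite("pics/w7c.png",cv2.resize(a[60:280,160:400],None,fx=3,fy=3,interpolation=cv2.INTER_CUBIC)[:600])
y=np.array([-np.sin(YAW),np.cos(YAW)])
for r,z in((.188,.12),(.188,.062),):
    p=np.r_[C-y*r,z];print(p,row(p,97.4))
```

```text
97.48624729338009 [ 0.57623845 -0.12549197  0.15157831] [-0.41375933 -0.41834107 -0.26111719]
{'fx': 325.19226210127806, 'fy': 325.19226210127806, 'cx': 272.2265808217512, 'cy': 204.89848334769616, 'R': array([[ 0.99135428,  0.13080875, -0.01028417],
       [ 0.12698368, -0.93671568,  0.32624972],
       [ 0.03304297, -0.32473498, -0.94522767]]), 't': array([-0.55240334, -0.20728572,  0.24447847])}
[ 0.58081357 -0.12523418  0.12      ] [-0.0006, 0.008, 0.053, -0.0034, -0.0004, 0.0004, 0.0]
[ 0.58081357 -0.12523418  0.062     ] [-0.0007, 0.009, 0.1497, -0.0034, -0.0004, 0.0004, 0.0]
```

View pics/w7c.png

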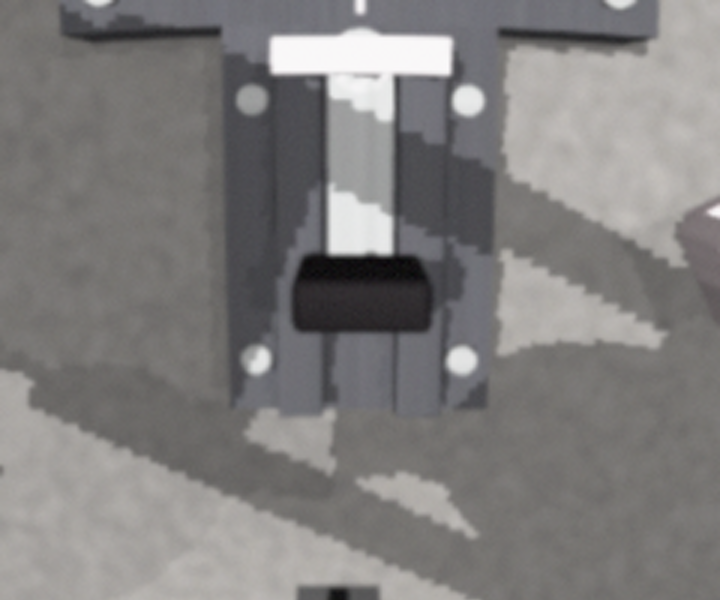

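Run:
```python
from h import *
w={'fx': 325.19226210127806, 'cx': 272.2265808217512, 'cy': 204.89848334769616, 'R': np.array([[ 0.99135428,  0.13080875, -0.01028417],
       [ 0.12698368, -0.93671568,  0.32624972],[ 0.03304297, -0.32473498, -0.94522767]]), 't': np.array([-0.55240334, -0.20728572,  0.24447847])}
y=np.array([-np.sin(YAW),np.cos(YAW)]);x=np.array([y[1],-y[0]])
for n,(u,v),z in [("backL",(296,330),.092),("backR",(431,330),.092),("frL",(298,284),.092),("frR",(431,284),.092),("strapfrL",(270,75),.057),("strapR",(452,75),.057),("barbackL",(328,255),.05),("barR",(394,255),.05),("scribe",(361,5),.036),("endL",(235,408),.035),("endR",(486,408),.035),("screws1",(257,360),.04),("s2",(462,360),.04),("s3",(252,100),.04),("s4",(468,100),.04)]:
    p=ray_z(w,(u+.5)/3-.5+160,(v+.5)/3-.5+60,z,True)[:2];q=p-C
    print(n,p.round(4),"local",(q@x).round(4),(q@y).round(4))
```

```text
backL [ 0.5611 -0.0894] local -0.0149 -0.1499
backR [ 0.5894 -0.0855] local 0.0136 -0.1497
frL [ 0.5603 -0.0795] local -0.0144 -0.14
frR [ 0.5878 -0.0757] local 0.0133 -0.1398
strapfrL [ 0.5464 -0.036 ] local -0.0227 -0.0951
strapR [ 0.5892 -0.0302] local 0.0205 -0.0948
barbackL [ 0.5657 -0.0789] local -0.009 -0.1401
barR [ 0.5821 -0.0766] local 0.0075 -0.14
scribe [ 0.5655 -0.0141] local -0.0009 -0.0759
endL [ 0.5455 -0.1269] local -0.0353 -0.1851
endR [ 0.6148 -0.1175] local 0.0347 -0.1847
screws1 [ 0.5504 -0.111 ] local -0.0283 -0.17
s2 [ 0.605  -0.1036] local 0.0268 -0.1697
s3 [ 0.5412 -0.0426] local -0.0286 -0.1009
s4 [ 0.5958 -0.0351] local 0.0265 -0.1005
```

The picture shows the tab's back edge at crop row 330, which is 150 mm from the axis. The slide axis is within 1 mm of my stand fit, and the nose starts at about 82 mm. Next I'll descend behind the tab.

```bash
cat >> h.py <<'E'
Y=np.array([-np.sin(YAW),np.cos(YAW)]);X=np.array([Y[1],-Y[0]])
def loc():
    q=manip.get_state()['position'][:2]-C;return (q@X).round(4),(q@Y).round(4)
E
python3 - <<'E'
from h import *
for r,z in((.180,.12),(.180,.062),):
    p=np.r_[C-Y*r-X*.0008,z];print(p,row(p,97.4),loc())
E
```

```text
[ 0.57898987 -0.11740385  0.12      ] [0.0128, 0.0067, 0.0531, -0.0034, -0.0004, 0.0004, 0.0] (np.float64(-0.0044), np.float64(-0.1877))
[ 0.57898987 -0.11740385  0.062     ] [0.0126, 0.0077, 0.1497, -0.0034, -0.0004, 0.0004, 0.0] (np.float64(-0.0044), np.float64(-0.1877))
```

Request:
servo_tool(commands=[[[0.0128,0.007,0.04,-0.0034,-0.0004,0.0004,0],[0.0128,0.007,0.08,-0.0034,-0.0004,0.0004,0],[0.0128,0.0075,0.11,-0.0034,-0.0004,0.0004,0],[0.0126,0.0077,0.135,-0.0034,-0.0004,0.0004,0],[0.0126,0.0077,0.145,-0.0034,-0.0004,0.0004,0],[0.0126,0.0077,0.1497,-0.0034,-0.0004,0.0004,0],[0.0126,0.0077,0.1497,-0.0034,-0.0004,0.0004,0],[0.0126,0.0077,0.1497,-0.0034,-0.0004,0.0004,0],[0.0126,0.0077,0.1497,-0.0034,-0.0004,0.0004,0]]])

```text
time: 12.03
position: [0.5804, -0.1179, 0.0642]
eef_rot: [2.073, 2.357, 0.002]
force: [0.1, -0.4, -0.0]
width: 0.0
```

Run:
```python
from h import *
st=manip.get_state();print(axdeg(),st['position'],st['force'],loc(),Ro.from_rotvec(st['eef_rot']).as_matrix().round(4))
p=np.r_[C-Y*.17-X*.0008,.062];print(row(p,97.4))
```

```text
97.33030579991923 [ 0.58039948 -0.11786543  0.06417079] [ 0.13191044 -0.42756138 -0.02457946] (np.float64(0.0005), np.float64(-0.1806)) [[-1.276e-01  9.918e-01  2.900e-03]
 [ 9.918e-01  1.276e-01 -7.000e-04]
 [-1.100e-03  2.800e-03 -1.000e+00]]
[0.0177, -0.0023, 0.0036, 0.0009, 0.0004, -0.0004, 0.0]
```

Request:
servo_tool(commands=[[[0.01,0,0,0,0,0,0],[0.02,0,0,0,0,0,0],[0.024,0,0,0,0,0,0],[0.028,0,0,0,0,0,0],[0.032,0,0,0,0,0,0],[0.036,0,0,0,0,0,0],[0.04,0,0,0,0,0,0],[0.044,0,0,0,0,0,0],[0.048,0,0,0,0,0,0],[0.052,0,0,0,0,0,0],[0.056,0,0,0,0,0,0],[0.06,0,0,0,0,0,0],[0.064,0,0,0,0,0,0],[0.068,0,0,0,0,0,0],[0.072,0,0,0,0,0,0],[0.076,0,0,0,0,0,0],[0.076,0,0,0,0,0,0]]])

```text
time: 13.45
position: [0.5735, -0.0717, 0.0626]
eef_rot: [2.074, 2.359, 0.001]
force: [0.3, -1.1, 0.2]
width: 0.0001
```

Run:
```python
from h import *
import cv2
st=manip.get_state();print(axdeg(),st['position'],st['force'],st['force'][:2]@Y,loc())
b=optics.get_image("scene")[:,:,::-1]
cv2.imwrite("pics/c8.png",cv2.resize(b[185:305,180:320],None,fx=5,fy=5,interpolation=cv2.INTER_CUBIC))
a=optics.get_image("side")[:,:,::-1]
cv2.imwrite("pics/s8.png",cv2.resize(a[165:265,260:360],None,fx=6,fy=6,interpolation=cv2.INTER_CUBIC))
cv2.imwrite("pics/w8.png",optics.get_image("wrist")[:,:,::-1])
```

```text
97.33962629644873 [ 0.57351869 -0.07170638  0.06263583] [ 0.271183   -1.14812389  0.1613984 ] -1.1734885268570319 (np.float64(-0.0003), np.float64(-0.134))
```

View pics/c8.png

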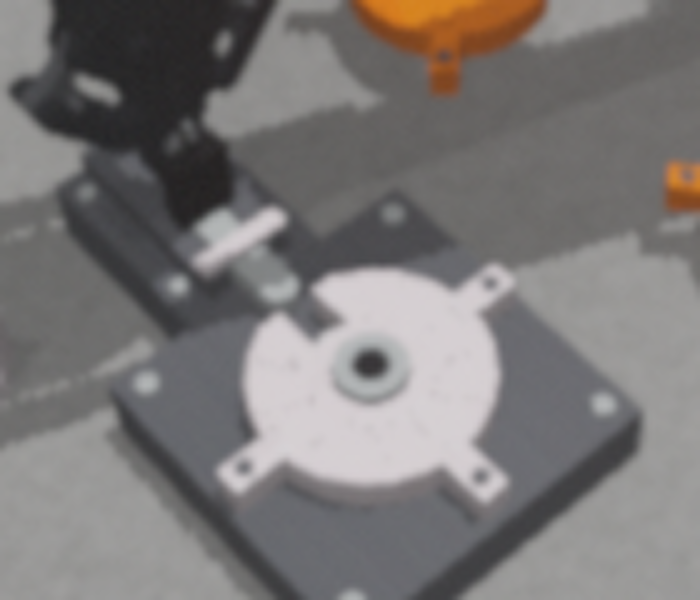

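View pics/w8.png

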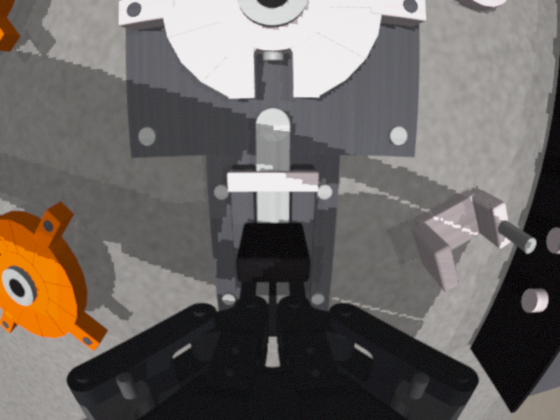

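The wrist view shows the nose at (272,108), centred on the notch (254–292, row 97) and just outside the mouth. The stop screw's end is near (272,58). I'll measure the nose and the screw.

Run:
```python
from h import *
import cv2
w=optics.camera_info("wrist")
a=cv2.imread("pics/w8.png");cv2.imwrite("pics/w8c.png",cv2.resize(a[20:140,212:332],None,fx=5,fy=5,interpolation=cv2.INTER_CUBIC))
for n,(u,v),z in [("nose",(272,110),.048),("screw",(272,60),.046),("mouthL",(254,97),.053),("mouthR",(292,97),.053),("floorL",(255,52),.053)]:
    q=ray_z(w,u,v,z,True)[:2]-C;print(n,q@X,q@Y)
```

```text
nose -0.0015242982647846015 -0.05679783309099387
screw -0.001506546256371896 -0.03255656864075715
mouthL -0.00971806531033813 -0.05050641933940654
mouthR 0.007588046499702446 -0.05050844993547378
floorL -0.009175875708285687 -0.02951221776947296
```

View pics/w8c.png

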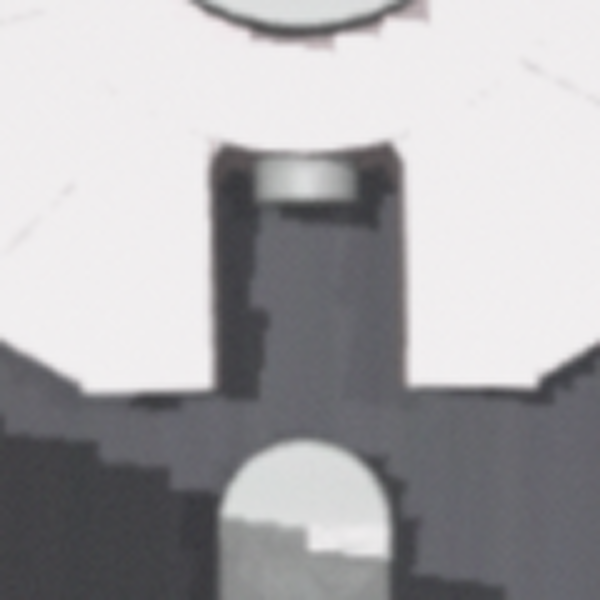

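Alignment is good. The screw end is about 33 mm from the axis, so about 22 mm of travel remains. I'll advance slowly.

Request:
servo_tool(commands=[[[0.002,0,0,0,0,0,0],[0.004,0,0,0,0,0,0],[0.006,0,0,0,0,0,0],[0.008,0,0,0,0,0,0],[0.01,0,0,0,0,0,0],[0.012,0,0,0,0,0,0],[0.014,0,0,0,0,0,0]]])

```text
time: 14.18
position: [0.5723, -0.0639, 0.0625]
eef_rot: [2.075, 2.359, 0.0]
force: [-0.0, -2.1, -1.8]
width: 0.0002
```

Request:
servo_tool(commands=[[[0.002,0,0,0,0,0,0],[0.004,0,0,0,0,0,0],[0.006,0,0,0,0,0,0],[0.008,0,0,0,0,0,0],[0.01,0,0,0,0,0,0],[0.012,0,0,0,0,0,0]]])

```text
time: 14.68
position: [0.5715, -0.0568, 0.0626]
eef_rot: [2.075, 2.358, 0.0]
force: [-1.5, -2.7, -1.0]
width: 0.0002
```

Run:
```python
from h import *
import cv2
st=manip.get_state();print(st['force'],st['force'][:2]@Y,loc())
a=optics.get_image("wrist")[:,:,::-1]
cv2.imwrite("pics/w9.png",cv2.resize(a[20:180,192:352],None,fx=3.75,fy=3.75,interpolation=cv2.INTER_CUBIC))
```

```text
[-1.4984926  -2.68097257 -0.98087526] -2.4656439403996857 (np.float64(-0.0005), np.float64(-0.1189))
```

View pics/w9.png

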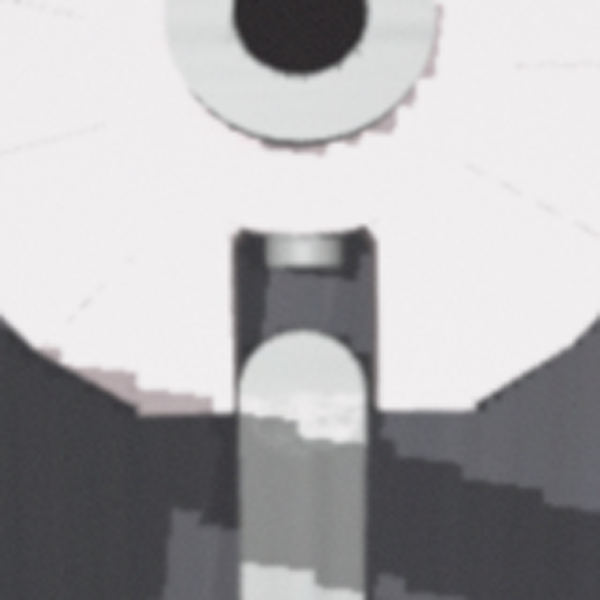

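The nose is in the notch (row 330) and the screw end (row 268) is about 7 mm ahead. I'll advance 4.8 mm, then feel for it in small steps.

Request:
servo_tool(commands=[[[0.0015,0,0,0,0,0,0],[0.003,0,0,0,0,0,0],[0.0045,0,0,0,0,0,0],[0.006,0,0,0,0,0,0],[0.007,0,0,0,0,0,0],[0.008,0,0,0,0,0,0]]])

```text
time: 15.23
position: [0.571, -0.0521, 0.0627]
eef_rot: [2.075, 2.358, 0.001]
force: [-1.4, -3.1, -1.5]
width: 0.0001
```

Request:
servo_tool(commands=[[[0.0007,0,0,0,0,0,0],[0.0014,0,0,0,0,0,0]]])

```text
time: 15.4
position: [0.5709, -0.0513, 0.0627]
eef_rot: [2.075, 2.358, 0.001]
force: [-2.2, -3.1, -1.6]
width: 0.0002
```

Request:
servo_tool(commands=[[[0.0007,0,0,0,0,0,0],[0.0014,0,0,0,0,0,0]]])

```text
time: 15.57
position: [0.5708, -0.0504, 0.0627]
eef_rot: [2.075, 2.358, 0.001]
force: [-1.5, -2.6, -0.4]
width: 0.0004
```

Request:
servo_tool(commands=[[[0.0005,0,0,0,0,0,0],[0.001,0,0,0,0,0,0]]])

```text
time: 15.73
position: [0.5708, -0.0498, 0.0627]
eef_rot: [2.075, 2.358, 0.001]
force: [-1.4, -3.0, -0.1]
width: 0.0002
```

Request:
servo_tool(commands=[[[0.0005,0,0,0,0,0,0],[0.001,0,0,0,0,0,0]]])

```text
time: 15.9
position: [0.5707, -0.0492, 0.0628]
eef_rot: [2.074, 2.358, 0.001]
force: [-1.7, -2.5, -0.9]
width: 0.0005
```

Request:
servo_tool(commands=[[[0.0005,0,0,0,0,0,0],[0.001,0,0,0,0,0,0]]])

```text
time: 16.07
position: [0.5706, -0.0486, 0.0627]
eef_rot: [2.075, 2.358, 0.001]
force: [-2.1, -2.4, -0.6]
width: -0.0002
```

Request:
servo_tool(commands=[[[0.0005,0,0,0,0,0,0],[0.001,0,0,0,0,0,0]]])

```text
time: 16.23
position: [0.5705, -0.0483, 0.0628]
eef_rot: [2.074, 2.358, 0.0]
force: [-0.4, -5.1, -0.8]
width: -0.0002
```

Contact is felt. I'll ramp up gently.

Request:
servo_tool(commands=[[[0.0003,0,0,0,0,0,0],[0.0003,0,0,0,0,0,0]]])

```text
time: 16.4
position: [0.5706, -0.0482, 0.0628]
eef_rot: [2.074, 2.358, 0.0]
force: [-0.9, -5.2, -0.5]
width: -0.0003
```

Request:
servo_tool(commands=[[[0.0003,0,0,0,0,0,0],[0.0003,0,0,0,0,0,0]]])

```text
time: 16.57
position: [0.5705, -0.0482, 0.0628]
eef_rot: [2.074, 2.358, 0.0]
force: [-1.2, -5.5, -1.0]
width: -0.0003
```

Request:
servo_tool(commands=[[[0.0005,0,0,0,0,0,0],[0.001,0,0,0,0,0,0],[0.001,0,0,0,0,0,0]]])

```text
time: 16.82
position: [0.5705, -0.0476, 0.0628]
eef_rot: [2.074, 2.357, 0.0]
force: [-1.4, -5.1, -0.7]
width: 0.0004
```

Request:
servo_tool(commands=[[[0.0005,0,0,0,0,0,0],[0.001,0,0,0,0,0,0],[0.001,0,0,0,0,0,0]]])

```text
time: 17.07
position: [0.5704, -0.047, 0.0628]
eef_rot: [2.074, 2.357, 0.0]
force: [-1.1, -5.5, -0.1]
width: -0.0002
```

Force is steady at about 5 N while it moves. That's probably the flange being pushed through its socket play, so I'll continue carefully.

Request:
servo_tool(commands=[[[0.0005,0,0,0,0,0,0],[0.0008,0,0,0,0,0,0],[0.0008,0,0,0,0,0,0]]])

```text
time: 17.32
position: [0.5703, -0.0466, 0.0628]
eef_rot: [2.074, 2.357, -0.0]
force: [-1.2, -6.1, -0.7]
width: -0.0003
```

Request:
servo_tool(commands=[[[0.0004,0,0,0,0,0,0],[0.0007,0,0,0,0,0,0],[0.0007,0,0,0,0,0,0]]])

```text
time: 17.57
position: [0.5703, -0.0466, 0.0628]
eef_rot: [2.074, 2.357, -0.001]
force: [-0.7, -7.4, -0.8]
width: -0.0003
```

Request:
servo_tool(commands=[[[0.0003,0,0,0,0,0,0],[0.0006,0,0,0,0,0,0]]])

```text
time: 17.73
position: [0.5703, -0.0465, 0.0628]
eef_rot: [2.074, 2.357, -0.001]
force: [-1.0, -10.1, -1.6]
width: -0.0004
```

Request:
servo_tool(commands=[[[0.0003,0,0,0,0,0,0],[0.0006,0,0,0,0,0,0]]])

```text
time: 17.9
position: [0.5703, -0.0465, 0.0628]
eef_rot: [2.074, 2.356, -0.001]
force: [-0.5, -10.6, -2.1]
width: -0.0002
```

Request:
servo_tool(commands=[[[0.0004,0,0,0,0,0,0],[0.0008,0,0,0,0,0,0]]])

```text
time: 18.07
position: [0.5703, -0.0464, 0.0628]
eef_rot: [2.074, 2.356, -0.002]
force: [0.6, -13.2, -2.2]
width: -0.0002
```

Request:
servo_tool(commands=[[[0.0003,0,0,0,0,0,0],[0.0004,0,0,0,0,0,0]]])

```text
time: 18.23
position: [0.5703, -0.0464, 0.0628]
eef_rot: [2.074, 2.356, -0.002]
force: [0.1, -13.1, -1.5]
width: 0.0004
```

Request:
servo_tool(commands=[[[0.0003,0,0,0,0,0,0],[0.0003,0,0,0,0,0,0],[0.0003,0,0,0,0,0,0],[0.0003,0,0,0,0,0,0],[0.0003,0,0,0,0,0,0],[0.0003,0,0,0,0,0,0],[0.0003,0,0,0,0,0,0],[0.0003,0,0,0,0,0,0]]])

```text
time: 18.9
position: [0.5704, -0.0464, 0.0629]
eef_rot: [2.074, 2.355, -0.002]
force: [0.3, -13.8, -3.1]
width: -0.0002
```

Run:
```python
from h import *
import cv2
st=manip.get_state();print(st['force'],st['force'][:2]@Y,loc())
a=optics.get_image("wrist")[:,:,::-1]
cv2.imwrite("pics/w10.png",cv2.resize(a[20:180,192:352],None,fx=3.75,fy=3.75,interpolation=cv2.INTER_CUBIC))
```

```text
[  0.28458237 -13.79581928  -3.13107279] -13.71756909622547 (np.float64(-0.0002), np.float64(-0.1085))
```

View pics/w10.png

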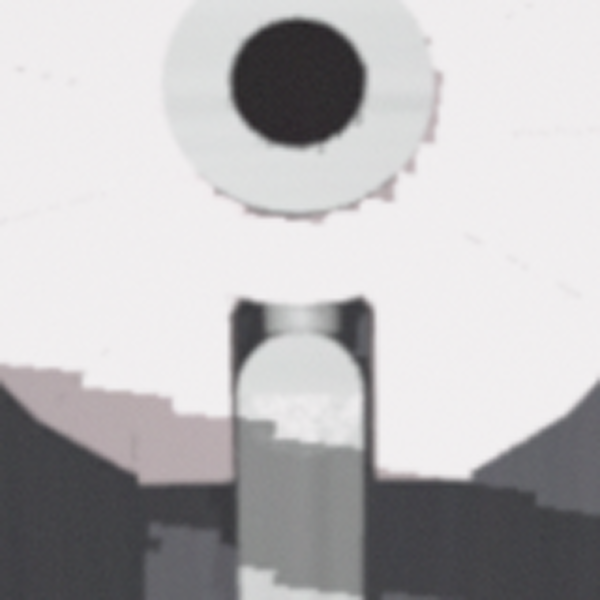

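The nose sits on the screw (row 333), centred in the notch. It was held for over 0.5 s at about 13–14 N on the tool, so 11–11.5 N on the screw after friction. I'll back straight off and rise.

Request:
servo_tool(commands=[[[-0.002,0,0,0,0,0,0],[-0.006,0,0,0,0,0,0],[-0.012,0,0,0,0,0,0],[-0.025,0,0,0,0,0,0],[-0.04,0,0,0,0,0,0],[-0.05,0,0,0,0,0,0],[-0.05,0,-0.04,0,0,0,0],[-0.05,0,-0.08,0,0,0,0],[-0.05,0,-0.12,0,0,0,0],[-0.05,0,-0.16,0,0,0,0],[-0.05,0,-0.16,0,0,0,0],[-0.05,0,-0.16,0,0,0,0],[-0.05,0,-0.16,0,0,0,0]]])

```text
time: 20.03
position: [0.5736, -0.0741, 0.1583]
eef_rot: [2.075, 2.358, 0.001]
force: [1.0, 0.3, -0.6]
width: -0.0
```

Run:
```python
from h import *
import cv2
st=manip.get_state();print(st['force'],loc())
w=optics.camera_info("wrist");print(w)
a=optics.get_image("wrist")[:,:,::-1]
cv2.imwrite("pics/w11.png",cv2.resize(a[0:200,172:372],None,fx=3,fy=3,interpolation=cv2.INTER_CUBIC))
b=optics.get_image("scene")[:,:,::-1]
cv2.imwrite("pics/c11.png",b)
```

```text
[ 1.01578319  0.25325748 -0.55311464] (np.float64(-0.0006), np.float64(-0.1364))
{'fx': 325.19226210127806, 'fy': 325.19226210127806, 'cx': 272.2265808217512, 'cy': 204.89848334769616, 'R': array([[ 0.99182168,  0.12762332,  0.001427  ],
       [ 0.12011187, -0.93711087,  0.32771385],
       [ 0.04316118, -0.3248623 , -0.94477595]]), 't': array([-0.55874891, -0.15728565,  0.26171688])}
```

View pics/w11.png

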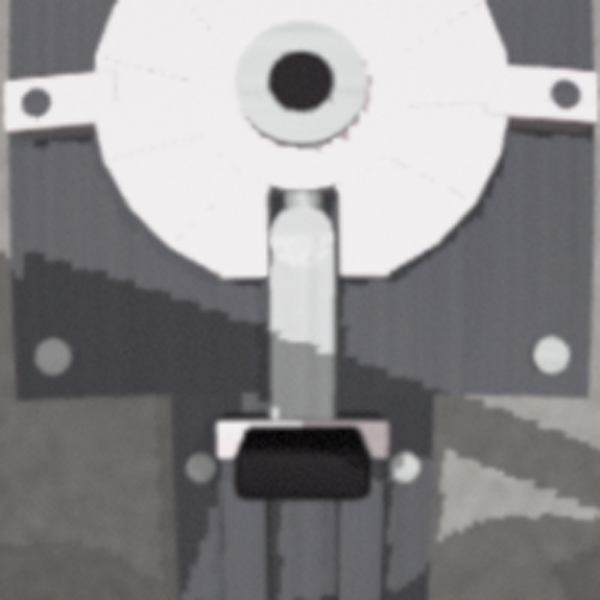

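View pics/c11.png

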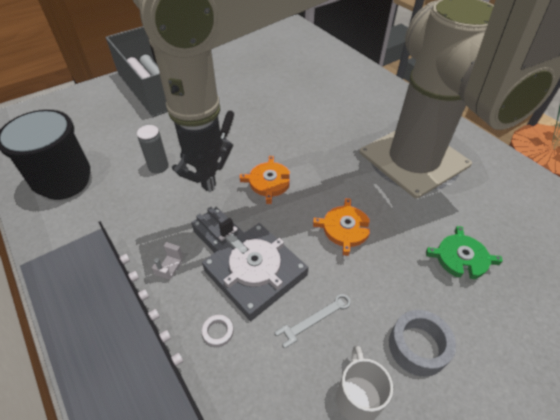

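Run:
```python
from h import *
w=optics.camera_info("wrist")
for n,(u,v),z in [("nose",(301,207),.046),("tabbackmid",(303,497),.092),("mouthL",(268,277),.053),("mouthR",(339,277),.053),("axis",(301,82),.059),("earL",(36,102),.053),("earR",(566,94),.053)]:
    q=ray_z(w,(u+.5)/3-.5+172,(v+.5)/3-.5,z,True)[:2]-C;print(n,(q@X).round(4),(q@Y).round(4))
manip.sign_off()
```

```text
nose -0.0024 -0.0305
tabbackmid -0.0019 -0.0965
mouthL -0.0105 -0.0487
mouthR 0.007 -0.0487
axis -0.0023 -0.0002
earL -0.0688 -0.0008
earR 0.0641 0.0012
the job is handed in; nothing more can be done
```

I turned the aluminium flange about 160° by pushing one ear with the shut fingers, using about 2–5 N. I then slid the tongue into the notch, felt the stop screw, and pressed it home. The job is handed in at about 20 s, and hand-in reported no verdict.

**Press:** the force read 13–14 N at the tool for over half a second. With tongue friction of about 2.5 N taken off, that is about 11–11.5 N on the screw. No end-of-call reading went above 14 N.

**Last picture check:** these distances are measured in the wrist picture against my earlier stand fit.

| Check | Measured | Limit |
|---|---|---|
| Nose to flange axis | about 30–31 mm | under 41.5 mm |
| Nose off the notch's middle | under 1 mm | 3 mm |
| Notch mouth off the mark | about 2 mm | 5 mm |

- **Flange angle:** the ears show it is turned about 0.9° from square.
- **Flange seating:** it looked flat in its socket, but I did not measure its height or tilt separately.
- **Clearance and bystanders:** the gripper is clear of everything, and in the scene view the other things are where they started.

**Disagreement:** the last wrist picture put the flange axis about 2 mm to one side of the two-camera fit. That is within the calibration error and shifts nose and notch equally.

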